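# Reset the bench safety circuit with its key

## Task

The bench's safety circuit has tripped: take the key with the square head from the key block, push it fully home into the key switch on the grey control station, turn it clockwise to its stop for a moment, and let it back home. Then draw the key straight out and stand it back, fully down, in the slot it came from. Work gently, feeling your way - do not force the key, do not press the stop button and leave the other keys and things as they are.

Things in the scene. Friction and masses are not known exactly. Their poses are not given: they have to be found in the camera images.
- key_grip (a point): The key with the square head: point at the centre of its head. It starts upright in any one of the three slots of the key block. Head: black plastic, 9 mm thick (x), 28 mm wide (y), 34 mm high (z, up), from 10 to 44 mm above the underside of the flange. Below it an 8 mm thick steel neck, a round flange 16 mm across and 2.5 mm thick, and a tubular barrel (see key). About 35 g.
- key_seat (a point): The same key: point on its axis at the underside of the flange, 27 mm below key_grip, same axes. The flange rests on the block or on the switch when the key is fully down.
- key: The same key as a body; same origin and axes as key_seat. Barrel 9.5 mm in diameter, reaching 16 mm below the flange, its end edge chamfered 0.6 mm. Two lugs at the barrel end, along +y and -y, 3 mm wide, reach 8.75 mm from the axis and lie 12.3 to 15.8 mm below the flange. A half turn gives the same key.
- keyhole (a point): Where the keyhole should be: centre of the hole on the top face of the key switch (steel bezel, flat, 29 mm across), 77 mm above the bench, z up. The lid was drilled by hand: the true hole lies anywhere within 3.5 mm of this along x and within 3.5 mm along y of this frame (height and yaw are true), so find it by feel.
- rotor (a joint): Angle (rad) of the key switch core: 0 at home (lugs in line with the notches), grows as the key turns clockwise seen from above. Sprung towards home: about 0.015 N m at first, rising to 0.04 N m; a hard stop somewhere between 0.85 and 1.4 rad (feel it). The lugs have about 0.15 rad of play in it each way. It turns only with the key within 1 mm of fully in; the key comes out only at home.
- station: The control station: grey enclosure 85 (x) x 190 (y) x 65 mm high, fixed, origin under its centre. On its lid along y: key switch in the middle, stop button at y = -60 mm, pilot lamp (19 mm high) at y = +60 mm. Keyhole: 11 mm across, with two notches along +y and -y, 4.5 mm wide, reaching 9.75 mm from its centre; the key goes in 16 mm, till its flange meets the bezel.
- estop (a joint): Travel (m) of the red mushroom stop button, 38 mm across, on the station's lid 60 mm from the keyhole towards the station's -y; 0 is up. Its top is below 110 mm above the bench.
- holder_hole0 (a point): one of the three slots in the top of the key block (grey plastic, 38 x 150 x 30 mm high, fixed): point at the centre of the slot's mouth, z up. Slot 12.5 mm along its x by 20.5 mm along its y (y runs along the row of slots), 22 mm deep; slots are 45 mm apart; this one at the -y end.
- holder_hole1 (a point): as holder_hole0: the middle slot.
- holder_hole2 (a point): as holder_hole0: the slot at the +y end.
- key_round_grip (a point): Another key, standing in another slot: round black head 32 mm across, 9 mm thick; point at the head's centre, 27 mm above the block. Leave alone.
- key_tee_grip (a point): Another key, standing in another slot: T-shaped black head 34 mm wide, top 44 mm above the block; point 27 mm above the block. Leave alone.
- capacitor: Bystander: upright can capacitor, 25 mm across, 40 mm high, origin under its centre.
- screwdriver: Bystander: screwdriver lying on the bench, 160 mm long.
- heatsink: Bystander: finned aluminium heat sink 60 x 45 x 28 mm, origin under its centre.
- solder: Bystander: reel 60 mm across, 38 mm high, origin under its centre.
- multimeter: Bystander: hand multimeter 175 x 82 x 42 mm lying on its back, origin under its centre.
Not all that is in view belongs to the job. Leave any red look-alike of the key alone. Of the things shaped like the part that bears holder_hole0, the grey one is meant.

How it is judged:
By the outcome, as a careful person would: the job done as asked, in the order asked, and still so for the second after the job is handed in, with the robot touching nothing.
It also fails if it takes over 72 s, if anything falls off the work surface, if the arm or the gripper's body presses on something with over 40 N, if the wrist force passes 120 N, or if a joint passes its speed limit or range.

## Robot

A 6-joint arm with a two-finger parallel gripper is mounted at the origin on the work surface. World frame = base frame: x ahead of the robot, y to its left, z up, the work surface at z = 0. Lengths are in m, angles in rad, forces in N, time in s.
With the tool pointing down it reaches from about 0.325 to 0.775 m from the base axis. Payload 5.5 kg.
Tool frame: the origin (TCP) lies between the finger pads; the fingertips stand 19 mm ahead of it and the grasp point (between the pads) is the TCP; z points along the fingers, y is the direction in which the jaws open and shut (so a half turn about z gives the same grasp; the last joint's range is limited). The gripper opens to 85 mm and grips with 20 to 120 N. Pads are 22 mm wide; open, the fingers measure 114 mm over their backs; the gripper's body (76 mm by 85 mm) begins 54 mm behind the grasp point. The pads swing forward as they close: fully open they stand 13 mm farther back than shut.
Start: joints at [1.046, 0.091, 1.231, -0, 1.82, -0.057], TCP at [0.271, 0.536, 0.25] pointing down, gripper open.
Joint ranges: [-2.87, 2.87], [-0.86, 2.18], [0.17, 2.46], [-1.51, 4.65], [0.06, 2.69], [-2.65, 2.65]. Speed limits (rad/s): [2.57, 2.57, 3.01, 3.14, 3.14, 3.14].

## Interface

Orientations are given as a rotation vector (axis times angle).
In Python, from bench import get_state, camera, close_job, spot_in, trace, place_of gives the robot as it stands.
- The arm moves only by the tool step_arm, never from a script. Its argument "series" is a list of rows, each an object of numbers: "gripper": the finger opening in m, from 0 to 0.0854; "tx", "ty", "tz": the shift along the tool's x, y, z in m; "roll": the turn about the tool's z in rad. In form: [{"gripper": .., "tx": .., "ty": .., "tz": .., "roll": ..}, ...]. A call has exactly 8 rows; each row shifts and turns the commanded pose from where the row before left it, along the tool's axes as they then stand; what a row does not reach is not made up. A row lasts 1/10 s, in which the tool goes at most 50 mm and 8.59 degrees, less where a joint would pass 70% of its speed; a pose out of reach is approached as far as the arm can. A call is refused whole if a number of a shift passes 0.05 or a number of a turn 0.15, either way. A call with a gripper value outside its range is refused whole. The fingers move at their own pace and stop on an object; the grip force is fixed at half the most. Time passes only in rows, so rows that do not move let the fingers close, or fill a call up. It gives the time, the measured TCP pose, the force and the opening at its end, in the units of the state.
- get_state(): the state, without advancing time (a new reading comes with each control period).
- camera(name): name is "scene" or "top" or "wrist"; returns a dict with "image" (420x560x3 uint8, red, green, blue), "mtx" (3x3 intrinsics, pixels), "distortion" ([k1, k2, p1, p2, k3] as OpenCV has them; the pictures are not rectified), "world_from_camera" (4x4, takes a point from camera to world coordinates). Camera axes: x right, y down, z forward; pixel columns grow to the right and rows downward; lengths in m; the calibration is good to about 2 mm. A picture is of the moment at which its call begins. There is no depth.
- close_job(): hands the job in, once; it reports no verdict.
Trained networks look in the newest picture that a camera, given by its name, has taken for a name from the list of things; names that differ only in an ending like _2 or _b are one class to them, and where a whole thing is asked for, a point or a joint stands for the part that bears it (a point fixed in the world has none). Each returns a list of dicts, best first, with "conf" (0 to 1); they miss things now and then, are a little off and sometimes report something else, mostly with a low value. They report only what shows in the picture. A call takes as long as a camera call. They do not tell look-alikes from the thing itself.
- spot_in(camera, thing): "bbox" ([centre column, centre row, width, height] in pixels, round what is visible of it).
- trace(camera, thing): "region" (420x560 bool, what is visible of it) and "bbox" ([centre column, centre row, width, height] in pixels, round what is visible of it).
- place_of(camera, thing): "uv" ([column, row] in pixels: a listed point, or the origin of a listed thing).
The state is a dict: "time": time; "joint_positions": joint angles; "qd": joint speeds; "tau": joint torques, N m; "eef_pos": TCP position; "tcp_rot": TCP orientation; "ft_force": force on the tool from outside, world axes, zero at the start; "ft_torque": the same for the moment, N m; "finger_gap": opening from 0.0 (shut) to 1.0 (fully open).
Only numpy, scipy, OpenCV 4.12 (cv2) and the standard library are available. Lean on these libraries where they do the work, as an engineer would, in place of code of your own. Each camera call takes 0.05 s, during which the arm holds its last target. There are 200 camera calls.

## Working session

There is one attempt and no reset: what is moved stays moved. The work goes in short steps, Python scripts to look and compute and a tool call to move; the robot and the scene stay as the last step left them, time stands still between calls to the robot, and variables do not carry over. Pictures are saved under pics/ and viewed, about 8 in all and at most 12, crops included, and the job is handed in when it is done.

Besides the shell and the picture viewer there is one more tool, called in YAML: its name, and indented under it one key for each argument. step_arm: Moves the arm, as the interface text tells. Its arguments: {"type":"object","properties":{"series":{"type":"array"}},"required":["series"]}

```bash
mkdir -p pics
cat > h.py <<'E'
import numpy as np, cv2
from bench import *
from scipy.spatial.transform import Rotation as R
def ray(c,uv):
    p=cv2.undistortPoints(np.array([[uv]],float),c["mtx"],np.array(c["distortion"],float))[0,0]
    T=np.array(c["world_from_camera"]);d=T[:3,:3]@np.array([p[0],p[1],1]);return T[:3,3],d
def atz(c,uv,z):
    o,d=ray(c,uv);return o+d*(z-o[2])/d[2]
def proj(c,P):
    T=np.linalg.inv(np.array(c["world_from_camera"]));q=T[:3,:3]@np.array(P)+T[:3,3]
    return cv2.projectPoints(q.reshape(1,3),np.zeros(3),np.zeros(3),np.array(c["mtx"],float),np.array(c["distortion"],float))[0][0,0]
def save(c,n,crop=None,s=1):
    im=c["image"][:,:,::-1]
    if crop: a,b,e,f=crop; im=im[b:f,a:e]
    cv2.imwrite("pics/"+n,cv2.resize(im,None,fx=s,fy=s,interpolation=cv2.INTER_CUBIC))
def st():
    s=get_state();print({k:np.round(s[k],4).tolist() for k in("time","eef_pos","tcp_rot","ft_force","ft_torque","finger_gap","joint_positions")})
    return s
E
python3 - <<'E'
from h import *
Z=dict(key_grip=.057,keyhole=.077,holder_hole0=.03,holder_hole1=.03,holder_hole2=.03,key_round_grip=.057,key_tee_grip=.057,station=0)
cs={}
for n in("top","scene"):
    c=cs[n]=camera(n);save(c,n+"0.png")
    print(n,np.round(np.array(c["world_from_camera"])[:3,3],3))
    for k,z in Z.items():
        print(k,[(np.round(d["uv"]).tolist(),round(d["conf"],2),np.round(atz(c,d["uv"],z)[:2],4).tolist()) for d in place_of(n,k)[:3]])
im=np.hstack([cv2.resize(cs[n]["image"],(400,300)) for n in cs]);
st()
E
```

```text
top [ 0.398 -0.011  1.224]
key_grip [([390.0, 232.0], 0.53, [0.505, -0.32]), ([355.0, 219.0], 0.52, [0.5439, -0.2172])]
keyhole [([225.0, 212.0], 0.65, [0.5655, 0.1705])]
holder_hole0 [([333.0, 281.0], 0.85, [0.3597, -0.1492]), ([356.0, 273.0], 0.84, [0.3835, -0.2171]), ([324.0, 228.0], 0.8, [0.5216, -0.127])]
holder_hole1 [([333.0, 281.0], 0.85, [0.3597, -0.1492]), ([356.0, 273.0], 0.84, [0.3835, -0.2171]), ([324.0, 228.0], 0.8, [0.5216, -0.127])]
holder_hole2 [([333.0, 281.0], 0.85, [0.3597, -0.1492]), ([356.0, 273.0], 0.84, [0.3835, -0.2171]), ([324.0, 228.0], 0.8, [0.5216, -0.127])]
key_round_grip [([343.0, 221.0], 0.43, [0.5379, -0.1811])]
key_tee_grip [([157.0, 242.0], 0.73, [0.4784, 0.3796]), ([328.0, 225.0], 0.58, [0.5256, -0.1353])]
station [([229.0, 213.0], 0.56, [0.5728, 0.1715]), ([326.0, 228.0], 0.46, [0.5234, -0.1337])]
scene [1.041 0.553 0.6  ]
key_grip [([229.0, 164.0], 0.64, [0.5144, -0.3019]), ([236.0, 179.0], 0.45, [0.5479, -0.2199])]
keyhole [([333.0, 244.0], 0.66, [0.5607, 0.159])]
holder_hole0 [([236.0, 184.0], 0.94, [0.5409, -0.2334]), ([264.0, 194.0], 0.91, [0.5089, -0.1428]), ([249.0, 193.0], 0.87, [0.5376, -0.1747])]
holder_hole1 [([236.0, 184.0], 0.94, [0.5409, -0.2334]), ([264.0, 194.0], 0.91, [0.5089, -0.1428]), ([249.0, 193.0], 0.87, [0.5376, -0.1747])]
holder_hole2 [([236.0, 184.0], 0.94, [0.5409, -0.2334]), ([264.0, 194.0], 0.91, [0.5089, -0.1428]), ([249.0, 193.0], 0.87, [0.5376, -0.1747])]
key_round_grip [([251.0, 182.0], 0.69, [0.5261, -0.1803])]
key_tee_grip [([261.0, 190.0], 0.69, [0.5309, -0.1298])]
station [([328.0, 270.0], 0.77, [0.5648, 0.1562]), ([321.0, 207.0], 0.63, [0.4017, -0.0278])]
{'time': 0.9, 'eef_pos': [0.2705, 0.5356, 0.2503], 'tcp_rot': [-0.7281, -3.0561, -0.0], 'ft_force': [0.218, -0.185, 0.5143], 'ft_torque': [-0.0108, 0.0226, 0.0089], 'finger_gap': 1.0028, 'joint_positions': [1.0463, 0.0911, 1.2307, 0.0, 1.8198, -0.0567]}
```

View pics/top0.png

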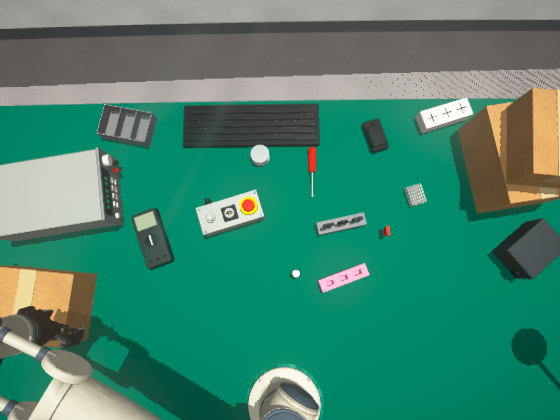

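View pics/scene0.png

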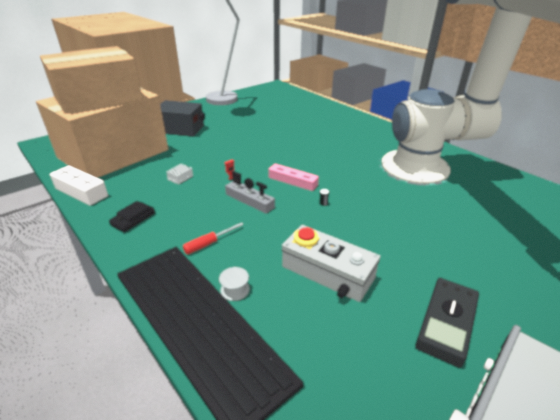

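The top picture shows four key-like candidates: the red look-alike at (387,231), and in the grey block at (341,224) a tee key (328,225), a round key (343,221) and probably the square one (355,219). The pink block at (344,278) is a decoy. The station is at (230,213), with the red button at (249,205) and the lamp at (210,217). I'll look with the wrist camera on the way there.

```bash
cat >> h.py <<'E'
def to(target,keyyaw=None):
    s=get_state();M=R.from_rotvec(s["tcp_rot"]).as_matrix()
    t=M.T@(np.array(target)-s["eef_pos"]);print("tool shift",np.round(t,4),"tool y",np.round(M[:,1],3))
    if keyyaw is not None:
        a=np.arctan2(M[1,1],M[0,1]); d=(keyyaw-a+np.pi/2)%np.pi-np.pi/2
        print("roll",round(-d,4),"(down-pointing: +roll is -world yaw)")
E
python3 -c "
from h import *
to([.50,.17,.30],.217);to([.48,-.21,.25],.217)"
```

```text
tool shift [-0.3696 -0.2228 -0.0497] tool y [0.451 0.893 0.   ]
roll 0.886 (down-pointing: +roll is -world yaw)
tool shift [-5.231e-01 -5.710e-01  3.000e-04] tool y [0.451 0.893 0.   ]
roll 0.886 (down-pointing: +roll is -world yaw)
```

step_arm:
  series:
    - {"gripper": 0.0854, "tx": -0.04, "ty": -0.024, "tz": -0.006, "roll": 0}
    - {"gripper": 0.0854, "tx": -0.04, "ty": -0.024, "tz": -0.006, "roll": 0}
    - {"gripper": 0.0854, "tx": -0.04, "ty": -0.024, "tz": -0.006, "roll": 0}
    - {"gripper": 0.0854, "tx": -0.04, "ty": -0.024, "tz": -0.006, "roll": 0}
    - {"gripper": 0.0854, "tx": -0.04, "ty": -0.024, "tz": -0.006, "roll": 0}
    - {"gripper": 0.0854, "tx": -0.04, "ty": -0.024, "tz": -0.006, "roll": 0}
    - {"gripper": 0.0854, "tx": -0.04, "ty": -0.024, "tz": -0.006, "roll": 0}
    - {"gripper": 0.0854, "tx": -0.04, "ty": -0.024, "tz": -0.006, "roll": 0}

```text
time: 1.7
eef_pos: [0.4703, 0.2181, 0.2988]
tcp_rot: [0.728, 3.055, 0.001]
ft_force: [0.8, 0.3, 0.8]
finger_gap: 1.002
```

step_arm:
  series:
    - {"gripper": 0.0854, "tx": -0.03, "ty": -0.02, "tz": 0, "roll": 0}
    - {"gripper": 0.0854, "tx": 0, "ty": 0, "tz": 0, "roll": 0.147}
    - {"gripper": 0.0854, "tx": 0, "ty": 0, "tz": 0, "roll": 0.147}
    - {"gripper": 0.0854, "tx": 0, "ty": 0, "tz": 0, "roll": 0.147}
    - {"gripper": 0.0854, "tx": 0, "ty": 0, "tz": 0, "roll": 0.147}
    - {"gripper": 0.0854, "tx": 0, "ty": 0, "tz": 0, "roll": 0.147}
    - {"gripper": 0.0854, "tx": 0, "ty": 0, "tz": 0, "roll": 0.147}
    - {"gripper": 0.0854, "tx": 0, "ty": 0, "tz": 0, "roll": 0}

```text
time: 2.5
eef_pos: [0.4873, 0.1885, 0.2983]
tcp_rot: [1.965, 2.452, 0.0]
ft_force: [-0.6, 0.2, 0.2]
finger_gap: 1.001
```

Run:
```python
from h import *
c=camera("wrist");save(c,"w1.png");st()
print(np.round(c["world_from_camera"],3))
for k,z in dict(keyhole=.077,station=0,estop=.1).items():
    print(k,[(np.round(d["uv"]).tolist(),round(d["conf"],2),np.round(atz(c,d["uv"],z)[:2],4).tolist()) for d in place_of("wrist",k)[:3]])
to([.48,-.21,.25],.217)
```

```text
{'time': 2.55, 'eef_pos': [0.4873, 0.1885, 0.2983], 'tcp_rot': [1.959, 2.4559, 0.0001], 'ft_force': [-0.3933, -0.2772, -0.0882], 'ft_torque': [0.043, 0.0246, 0.0159], 'finger_gap': 1.0027, 'joint_positions': [0.304, -0.1019, 1.3376, -0.0, 1.9058, 0.0798]}
[[ 0.976  0.206  0.07   0.468]
 [ 0.218 -0.925 -0.312  0.27 ]
 [ 0.     0.32  -0.948  0.422]
 [ 0.     0.     0.     1.   ]]
keyhole [([332.0, 222.0], 0.85, [0.5683, 0.1566])]
station [([321.0, 203.0], 0.79, [0.5666, 0.1572])]Traceback (most recent call last):
  File "<stdin>", line 5, in <module>
ValueError: it knows: capacitor, heatsink, holder_hole, key, key_grip, key_round_grip, key_seat, key_tee_grip, keyhole, multimeter, screwdriver, solder, station
```

View pics/w1.png

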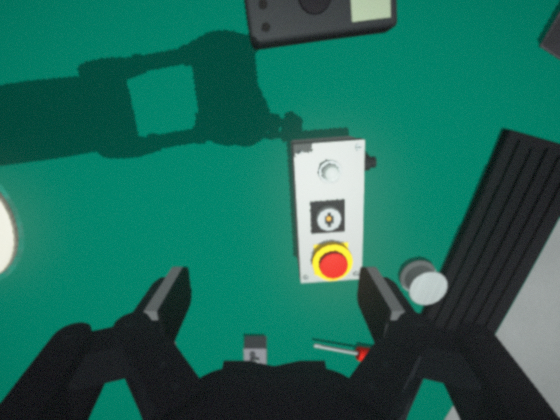

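Run:
```python
from h import *
c=camera("wrist");np.save("w1.npy",c,allow_pickle=True)
q=[(292,141),(366,140),(362,282),(300,283)]
for u in q+[(329,218),(332.5,263)]:print(u,np.round(atz(c,u,.065 if u in q else (.077 if u[0]==329 else .09)),4))
g=cv2.resize(c["image"][200:240,305:355],None,fx=8,fy=8,interpolation=cv2.INTER_CUBIC);cv2.imwrite("pics/hole1.png",g[:,:,::-1])
to([.535,-.15,.20],.217)
```

```text
(292, 141) [0.4969 0.2418 0.065 ]
(366, 140) [0.5825 0.2629 0.065 ]
(362, 282) [0.6394 0.0763 0.065 ]
(300, 283) [0.5548 0.0558 0.065 ]
(329, 218) [0.5637 0.1617 0.077 ]
(332.5, 263) [0.5816 0.1083 0.09  ]
tool shift [-0.3407 -0.0287  0.0983] tool y [0.975 0.222 0.   ]
roll 0.007 (down-pointing: +roll is -world yaw)
```

View pics/hole1.png

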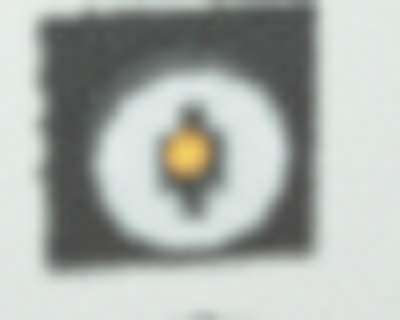

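step_arm:
  series:
    - {"gripper": 0.0854, "tx": -0.045, "ty": -0.004, "tz": 0.01, "roll": 0}
    - {"gripper": 0.0854, "tx": -0.045, "ty": -0.004, "tz": 0.01, "roll": 0}
    - {"gripper": 0.0854, "tx": -0.045, "ty": -0.004, "tz": 0.01, "roll": 0}
    - {"gripper": 0.0854, "tx": -0.045, "ty": -0.004, "tz": 0.01, "roll": 0}
    - {"gripper": 0.0854, "tx": -0.045, "ty": -0.004, "tz": 0.01, "roll": 0}
    - {"gripper": 0.0854, "tx": -0.045, "ty": -0.004, "tz": 0.02, "roll": 0}
    - {"gripper": 0.0854, "tx": -0.045, "ty": -0.004, "tz": 0.02, "roll": 0}
    - {"gripper": 0.0854, "tx": -0.02, "ty": 0, "tz": 0.005, "roll": 0}

```text
time: 3.5
eef_pos: [0.5323, -0.1478, 0.2]
tcp_rot: [-1.962, -2.449, 0.004]
ft_force: [1.1, 0.9, -0.9]
finger_gap: 1.001
```

Run:
```python
from h import *
c=camera("wrist");save(c,"w2.png");st()
for k,z in dict(key_grip=.057,key_seat=.03,holder_hole0=.03,key_round_grip=.057,key_tee_grip=.057).items():
    print(k,[(np.round(d["uv"],1).tolist(),round(d["conf"],2),np.round(atz(c,d["uv"],z)[:2],4).tolist()) for d in place_of("wrist",k)[:5]])
for k in("top","scene"):
    cc=camera(k);P=[d for d in place_of(k,"key_grip")]
```

```text
{'time': 3.55, 'eef_pos': [0.5327, -0.1492, 0.1998], 'tcp_rot': [-1.964, -2.4482, 0.0052], 'ft_force': [-1.9575, 0.0389, -1.2077], 'ft_torque': [-0.0198, 0.0906, -0.0119], 'finger_gap': 0.9981, 'joint_positions': [-0.3335, -0.0358, 1.449, -0.0022, 1.7324, -0.5524]}
key_grip [([226.7, 328.4], 0.84, [0.5117, -0.3014]), ([268.3, 273.3], 0.56, [0.542, -0.2224])]
key_seat [([272.2, 261.0], 0.94, [0.5458, -0.2219]), ([227.5, 316.1], 0.66, [0.5094, -0.3068])]
holder_hole0 [([271.3, 221.8], 0.97, [0.5347, -0.1764]), ([270.5, 183.1], 0.97, [0.5248, -0.1353]), ([125.0, 229.7], 0.96, [0.3811, -0.2205]), ([102.5, 150.4], 0.88, [0.3532, -0.139]), ([269.1, 266.4], 0.75, [0.5439, -0.2294])]
key_round_grip [([270.2, 235.1], 0.73, [0.5348, -0.1802])]
key_tee_grip [([269.7, 190.3], 0.92, [0.5246, -0.1359])]
```

View pics/w2.png

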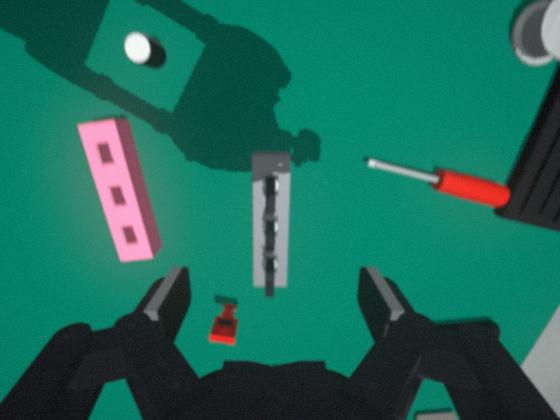

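Run:
```python
from h import *
c=camera("wrist");s=camera("scene")
for n in("scene",):
    for k in("key_grip","key_round_grip","key_tee_grip"):print(k,[(np.round(d["uv"]).tolist(),round(d["conf"],2)) for d in place_of(n,k)[:3]])
a=cv2.resize(c["image"][145:305,235:305],(350,800))[:560]
a=cv2.resize(c["image"][150:306,240:300],(231,600));b=cv2.resize(s["image"][150:220,215:280],(557,600),interpolation=cv2.INTER_CUBIC)
cv2.imwrite("pics/conf.png",np.hstack([a,b])[:,:,::-1])
for n,q in(("w",[(253,152),(290,152),(287,286),(253,287)]),):
    for u in q:print(u,np.round(atz(c,u,.03),4))
```

```text
key_grip [([230.0, 167.0], 0.67), ([235.0, 180.0], 0.59)]
key_round_grip [([250.0, 182.0], 0.61)]
key_tee_grip [([260.0, 190.0], 0.65), ([322.0, 205.0], 0.35)]
(253, 152) [ 0.5033 -0.1048  0.03  ]
(290, 152) [ 0.5394 -0.0966  0.03  ]
(287, 286) [ 0.5729 -0.2482  0.03  ]
(253, 287) [ 0.5344 -0.2583  0.03  ]
```

View pics/conf.png

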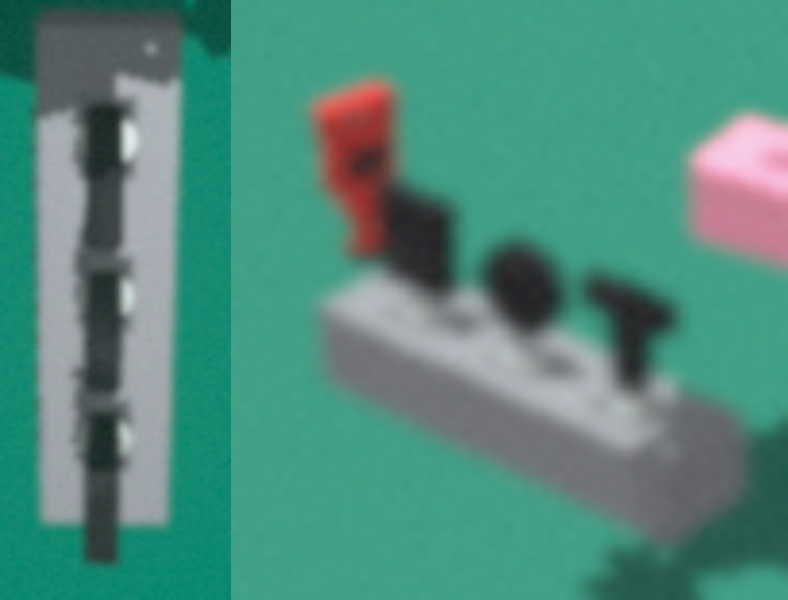

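```bash
python3 -c "
from h import *
to([.546,-.221,.12],.222);to([.546,-.221,.059],.222)
c=camera('wrist');s=get_state();print(proj(c,s['eef_pos']))"
```

```text
tool shift [-0.0776 -0.0047  0.0834] tool y [0.976 0.22  0.   ]
roll -0.0005 (down-pointing: +roll is -world yaw)
tool shift [-0.0776 -0.0047  0.1444] tool y [0.976 0.22  0.   ]
roll -0.0005 (down-pointing: +roll is -world yaw)
[274.92674521 291.3691286 ]
```

step_arm:
  series:
    - {"gripper": 0.045, "tx": -0.026, "ty": -0.0015, "tz": 0.02, "roll": 0}
    - {"gripper": 0.045, "tx": -0.026, "ty": -0.0015, "tz": 0.02, "roll": 0}
    - {"gripper": 0.045, "tx": -0.0256, "ty": -0.0015, "tz": 0.02, "roll": 0}
    - {"gripper": 0.045, "tx": 0, "ty": 0, "tz": 0.02, "roll": 0}
    - {"gripper": 0.045, "tx": 0, "ty": 0, "tz": 0, "roll": 0}
    - {"gripper": 0.045, "tx": 0, "ty": 0, "tz": 0, "roll": 0}
    - {"gripper": 0.045, "tx": 0, "ty": 0, "tz": 0, "roll": 0}
    - {"gripper": 0.045, "tx": 0, "ty": 0, "tz": 0, "roll": 0}

```text
time: 5.1
eef_pos: [0.5468, -0.221, 0.1251]
tcp_rot: [1.96, 2.451, 0.001]
ft_force: [0.2, -0.3, -0.1]
finger_gap: 0.524
```

Run:
```python
from h import *
c=camera("wrist");save(c,"w3.png",(140,120,420,400),2.1);s=st()
for k,z in dict(key_grip=.057,key_seat=.03,holder_hole=.03).items():
    print(k,[(np.round(d["uv"],1).tolist(),round(d["conf"],2),np.round(atz(c,d["uv"],z)[:2],4).tolist()) for d in place_of("wrist",k)[:4]])
print(proj(c,s["eef_pos"]))
to([.546,-.221,.059],.222)
```

```text
{'time': 5.15, 'eef_pos': [0.5467, -0.221, 0.1249], 'tcp_rot': [1.9606, 2.4517, 0.0009], 'ft_force': [0.5479, 0.4289, 0.1252], 'ft_torque': [0.0132, -0.0558, -0.0323], 'finger_gap': 0.5276, 'joint_positions': [-0.4419, 0.0727, 1.4719, 0.0, 1.5946, -0.6635]}
key_grip [([269.3, 238.3], 0.62, [0.5438, -0.224])]
key_seat [([272.4, 224.7], 0.71, [0.546, -0.2238])]
holder_hole [([271.2, 166.7], 0.93, [0.5349, -0.1787]), ([65.5, 179.1], 0.8, [0.382, -0.2222]), ([266.8, 224.8], 0.79, [0.5416, -0.2249]), ([50.3, 121.0], 0.74, [0.3703, -0.1804])]
[274.75870423 290.95586304]
tool shift [ 0.0002 -0.0004  0.0651] tool y [0.976 0.22  0.001]
roll -0.0006 (down-pointing: +roll is -world yaw)
```

View pics/w3.png

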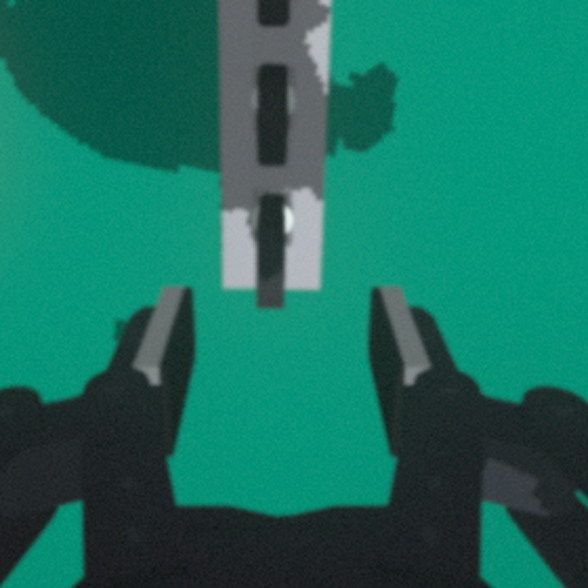

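Run:
```python
from h import *
c=camera("wrist")
y=np.array([-.22,.975])
a=atz(c,(268.6,257.6),.03)[:2]; print("block end->slot0",a+y*.030)
b=atz(c,(268.6,266.2),.074)[:2]; print("key end->axis",b+y*.014)
L=atz(c,(245.7,257.6),.03)[:2];r=atz(c,(292.9,257.6),.03)[:2];print(L,r,np.linalg.norm(r-L))
```

```text
block end->slot0 [ 0.54199228 -0.22329261]
key end->axis [ 0.54256762 -0.22228905]
[ 0.53014913 -0.25669619] [ 0.56816588 -0.24815968] 0.038963384270443574
```

step_arm:
  series:
    - {"gripper": 0.045, "tx": -0.0011, "ty": -0.0035, "tz": 0.01, "roll": 0}
    - {"gripper": 0.045, "tx": 0, "ty": 0, "tz": 0.02, "roll": 0}
    - {"gripper": 0.045, "tx": 0, "ty": 0, "tz": 0.02, "roll": 0}
    - {"gripper": 0.045, "tx": 0, "ty": 0, "tz": 0.0155, "roll": 0}
    - {"gripper": 0.045, "tx": 0, "ty": 0, "tz": 0, "roll": 0}
    - {"gripper": 0.045, "tx": 0, "ty": 0, "tz": 0, "roll": 0}
    - {"gripper": 0.03, "tx": 0, "ty": 0, "tz": 0, "roll": 0}
    - {"gripper": 0.03, "tx": 0, "ty": 0, "tz": 0, "roll": 0}

```text
time: 6.15
eef_pos: [0.5436, -0.2234, 0.0592]
tcp_rot: [1.961, 2.451, 0.001]
ft_force: [0.4, -0.5, 0.3]
finger_gap: 0.35
```

Run:
```python
from h import *
c=camera("wrist");save(c,"w4.png",(180,160,370,300),3.5);s=st()
```

```text
{'time': 6.2, 'eef_pos': [0.5435, -0.2233, 0.0591], 'tcp_rot': [1.9616, 2.4513, 0.0008], 'ft_force': [-0.3529, -0.4984, -0.1299], 'ft_torque': [0.0526, -0.0044, 0.012], 'finger_gap': 0.3483, 'joint_positions': [-0.4477, 0.1036, 1.5578, 0.0, 1.4781, -0.6688]}
```

View pics/w4.png

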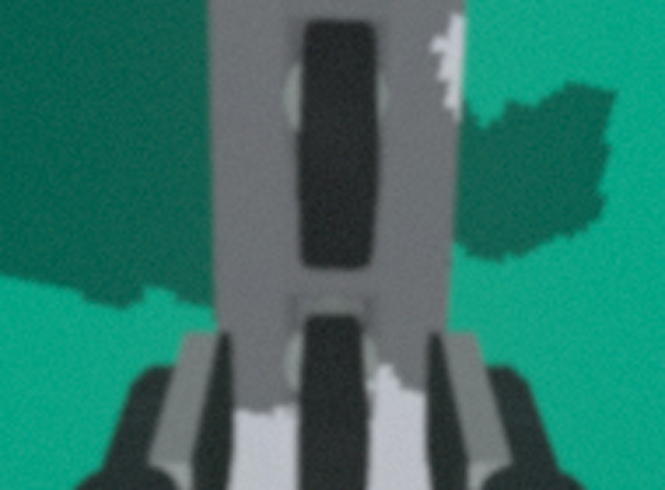

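step_arm:
  series:
    - {"gripper": 0.015, "tx": 0, "ty": 0, "tz": 0, "roll": 0}
    - {"gripper": 0.012, "tx": 0, "ty": 0, "tz": 0, "roll": 0}
    - {"gripper": 0.0, "tx": 0, "ty": 0, "tz": 0, "roll": 0}
    - {"gripper": 0.0, "tx": 0, "ty": 0, "tz": 0, "roll": 0}
    - {"gripper": 0.0, "tx": 0, "ty": 0, "tz": 0, "roll": 0}
    - {"gripper": 0.0, "tx": 0, "ty": 0, "tz": 0, "roll": 0}
    - {"gripper": 0.0, "tx": 0, "ty": 0, "tz": 0, "roll": 0}
    - {"gripper": 0.0, "tx": 0, "ty": 0, "tz": 0, "roll": 0}

```text
time: 7.0
eef_pos: [0.543, -0.2231, 0.0581]
tcp_rot: [1.963, 2.452, 0.0]
ft_force: [-0.8, 0.7, 4.2]
finger_gap: 0.094
```

step_arm:
  series:
    - {"gripper": 0.0, "tx": 0, "ty": 0, "tz": -0.006, "roll": 0}
    - {"gripper": 0.0, "tx": 0, "ty": 0, "tz": -0.01, "roll": 0}
    - {"gripper": 0.0, "tx": 0, "ty": 0, "tz": -0.01, "roll": 0}
    - {"gripper": 0.0, "tx": 0, "ty": 0, "tz": -0.02, "roll": 0}
    - {"gripper": 0.0, "tx": 0, "ty": 0, "tz": -0.03, "roll": 0}
    - {"gripper": 0.0, "tx": 0, "ty": 0, "tz": -0.03, "roll": 0}
    - {"gripper": 0.0, "tx": 0, "ty": 0, "tz": -0.02, "roll": 0}
    - {"gripper": 0.0, "tx": 0, "ty": 0, "tz": -0.005, "roll": 0}

```text
time: 7.8
eef_pos: [0.544, -0.2235, 0.1932]
tcp_rot: [1.959, 2.448, 0.002]
ft_force: [0.4, -0.6, 0.2]
finger_gap: 0.092
```

Run:
```python
from h import *
c=camera("wrist");s=st();im=c["image"]
for k in("key_grip","key_seat","key"):
    print(k,[(np.round(d["uv"],1).tolist(),round(d["conf"],2)) for d in place_of("wrist",k)[:3]])
M=R.from_rotvec(s["tcp_rot"]).as_matrix();e=np.array(s["eef_pos"])
for n,p in dict(tcp=[0,0,0],seat=[0,0,.029],end=[0,0,.045]).items():print(n,proj(c,e+M@np.array(p)))
P=np.array([proj(c,e+M@np.array([x,0,.045])) for x in(-.00875,.00875)]);print(P)
save(c,"w5.png",(215,190,335,290),6)
to([.5637,.1617,.18],.28)
```

```text
{'time': 7.85, 'eef_pos': [0.5438, -0.2234, 0.1921], 'tcp_rot': [1.9599, 2.4492, 0.0018], 'ft_force': [0.4168, 0.5517, -0.2198], 'ft_torque': [0.0374, 0.0245, -0.0484], 'finger_gap': 0.0976, 'joint_positions': [-0.4477, 0.0502, 1.3763, 0.0, 1.7102, -0.6687]}
key_grip [([275.3, 289.6], 0.95), ([224.4, 270.5], 0.63)]
key_seat [([224.5, 262.9], 0.86), ([276.0, 263.8], 0.8), ([271.8, 103.1], 0.29)]
key [([227.6, 261.7], 0.82), ([273.4, 263.1], 0.57)]
tcp [274.53894221 289.59940808]
seat [274.34442525 261.17636407]
end [274.26115875 249.01741003]
[[274.25473039 261.23918415]
 [274.26771303 236.40656597]]
tool shift [0.3706 0.105  0.0076] tool y [ 0.976  0.219 -0.002]
roll -0.059 (down-pointing: +roll is -world yaw)
```

View pics/w5.png

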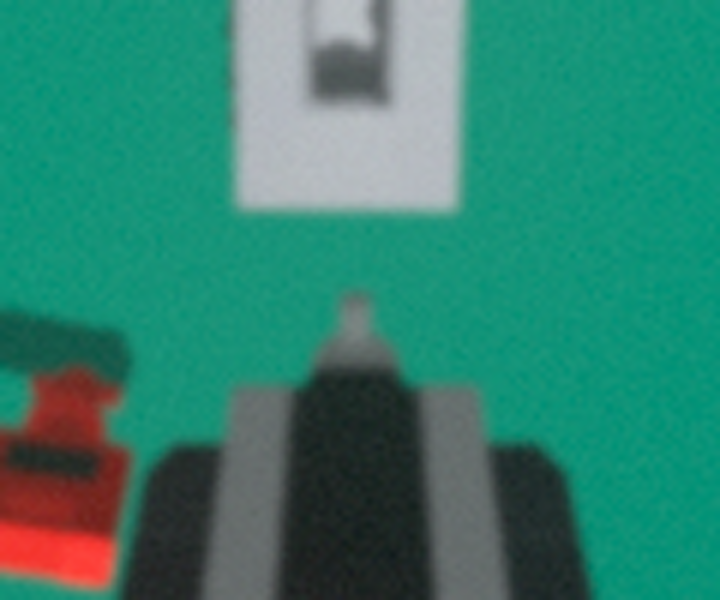

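step_arm:
  series:
    - {"gripper": 0.0, "tx": 0.045, "ty": 0.013, "tz": 0, "roll": 0}
    - {"gripper": 0.0, "tx": 0.045, "ty": 0.013, "tz": 0, "roll": 0}
    - {"gripper": 0.0, "tx": 0.045, "ty": 0.013, "tz": 0, "roll": 0}
    - {"gripper": 0.0, "tx": 0.045, "ty": 0.013, "tz": 0, "roll": 0}
    - {"gripper": 0.0, "tx": 0.045, "ty": 0.013, "tz": 0, "roll": 0}
    - {"gripper": 0.0, "tx": 0.045, "ty": 0.013, "tz": 0, "roll": 0}
    - {"gripper": 0.0, "tx": 0.045, "ty": 0.013, "tz": 0, "roll": 0}
    - {"gripper": 0.0, "tx": 0.045, "ty": 0.013, "tz": 0, "roll": 0}

```text
time: 8.8
eef_pos: [0.5646, 0.1528, 0.1867]
tcp_rot: [-1.962, -2.451, 0.004]
ft_force: [1.1, 0.1, -0.6]
finger_gap: 0.098
```

step_arm:
  series:
    - {"gripper": 0.0, "tx": 0.01, "ty": 0.001, "tz": 0.01, "roll": -0.059}
    - {"gripper": 0.0, "tx": 0, "ty": 0, "tz": 0.01, "roll": 0}
    - {"gripper": 0.0, "tx": 0, "ty": 0, "tz": 0.005, "roll": 0}
    - {"gripper": 0.0, "tx": 0, "ty": 0, "tz": 0, "roll": 0}
    - {"gripper": 0.0, "tx": 0, "ty": 0, "tz": 0, "roll": 0}
    - {"gripper": 0.0, "tx": 0, "ty": 0, "tz": 0, "roll": 0}
    - {"gripper": 0.0, "tx": 0, "ty": 0, "tz": 0, "roll": 0}
    - {"gripper": 0.0, "tx": 0, "ty": 0, "tz": 0, "roll": 0}

```text
time: 9.6
eef_pos: [0.5645, 0.1607, 0.1643]
tcp_rot: [1.89, 2.509, 0.001]
ft_force: [-0.1, -0.3, -0.7]
finger_gap: 0.099
```

Run:
```python
from h import *
c=camera("wrist");s=st()
for k in("keyhole",):
    print(k,[(np.round(d["uv"],1).tolist(),round(d["conf"],2),np.round(atz(c,d["uv"],.077),4)) for d in place_of("wrist",k)[:3]])
print(proj(c,[.5637,.1617,.077]))
save(c,"w6.png",(210,90,340,260),3.5)
import pickle;pickle.dump(c,open("w6.pkl","wb"))
```

```text
{'time': 9.65, 'eef_pos': [0.5644, 0.1608, 0.1642], 'tcp_rot': [1.8901, 2.5089, 0.0008], 'ft_force': [-0.2882, -0.4162, 0.6315], 'ft_torque': [0.0265, 0.0258, 0.0189], 'finger_gap': 0.0954, 'joint_positions': [0.2195, 0.055, 1.4205, 0.0, 1.6654, -0.06]}
keyhole [([279.3, 227.3], 0.97, array([0.5686, 0.1603, 0.077 ]))]
[273.66632844 224.0681979 ]
```

View pics/w6.png

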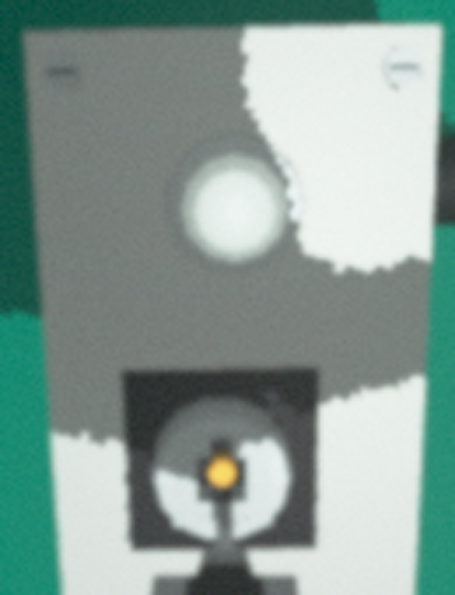

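Run:
```python
from h import *
import pickle;c=pickle.load(open("w6.pkl","rb"))
f=lambda x,y:(210+x/3.5,90+y/3.5)
L=[atz(c,f(24,30),.065),atz(c,f(60,560),.065)];r=[atz(c,f(443,25),.065),atz(c,f(416,560),.065)]
for a,b in(L,r,(L[0],r[0])):
    d=(b-a)[:2];print(np.round(a,4),np.round(b,4),"yaw",np.arctan2(d[0],-d[1]) if abs(d[1])>abs(d[0]) else np.arctan2(d[1],d[0]),np.linalg.norm(d))
yw=.28;Y=np.array([-np.sin(yw),np.cos(yw)])
t=atz(c,f(221.5,437),.077)[:2];print("notch tip->centre",t-Y*.00975)
b=atz(c,f(223,397),.077)[:2];print("bezel top->centre",b-Y*.0145)
l,r_=atz(c,f(154,470),.077)[:2],atz(c,f(292,470),.077)[:2];print("bezel width",np.linalg.norm(r_-l),"mid",(l+r_)/2)
l,r_=atz(c,f(198,490),.077)[:2],atz(c,f(245,490),.077)[:2];print("hole w",np.linalg.norm(r_-l),"mid",(l+r_)/2)
print("plate centre",atz(c,f(221,459),.066)[:2],"lamp",atz(c,f(234,207),.084)[:2])
```

```text
[0.4997 0.2382 0.065 ] [0.534 0.124 0.065] yaw 0.2916682931752414 0.11917657731788107
[0.5814 0.2626 0.065 ] [0.6159 0.1475 0.065 ] yaw 0.29144937575435015 0.12023239299217249
[0.4997 0.2382 0.065 ] [0.5814 0.2626 0.065 ] yaw 0.2908510599226956 0.0852877131445893
notch tip->centre [0.56404945 0.15946363]
bezel top->centre [0.56317025 0.1637271 ]
bezel width 0.030279980106377686 mid [0.5637865  0.16153609]
hole w 0.010381027483263356 mid [0.56477256 0.15688953]
plate centre [0.56379274 0.15987778] lamp [0.5499057  0.21773574]
```

step_arm:
  series:
    - {"gripper": 0.0, "tx": 0, "ty": -0.0008, "tz": 0.01, "roll": -0.011}
    - {"gripper": 0.0, "tx": 0, "ty": 0, "tz": 0.01, "roll": 0}
    - {"gripper": 0.0, "tx": 0, "ty": 0, "tz": 0.01, "roll": 0}
    - {"gripper": 0.0, "tx": 0, "ty": 0, "tz": 0.006, "roll": 0}
    - {"gripper": 0.0, "tx": 0, "ty": 0, "tz": 0.004, "roll": 0}
    - {"gripper": 0.0, "tx": 0, "ty": 0, "tz": 0, "roll": 0}
    - {"gripper": 0.0, "tx": 0, "ty": 0, "tz": 0, "roll": 0}
    - {"gripper": 0.0, "tx": 0, "ty": 0, "tz": 0, "roll": 0}

```text
time: 10.5
eef_pos: [0.5638, 0.1608, 0.1244]
tcp_rot: [1.876, 2.519, 0.001]
ft_force: [0.3, -0.5, -1.2]
finger_gap: 0.091
```

Run:
```python
from h import *
c=camera("wrist");s=st();save(c,"w7.png",(230,180,320,260),8)
M=R.from_rotvec(s["tcp_rot"]).as_matrix();e=np.array(s["eef_pos"])
for x in(-.01,0,.00875):print(x,proj(c,e+M@np.array([x,0,.0445])))
import pickle;pickle.dump(c,open("w7.pkl","wb"))
```

```text
{'time': 10.55, 'eef_pos': [0.5638, 0.1609, 0.1245], 'tcp_rot': [1.8754, 2.5195, 0.0014], 'ft_force': [-0.5237, 0.4211, -0.3943], 'ft_torque': [0.0166, 0.0361, 0.0015], 'finger_gap': 0.0952, 'joint_positions': [0.2199, 0.065, 1.4807, 0.0, 1.5948, -0.0712]}
-0.01 [274.54745136 264.63129284]
0 [274.5590957 250.6029095]
0.00875 [274.56949765 237.90591043]
```

View pics/w7.png

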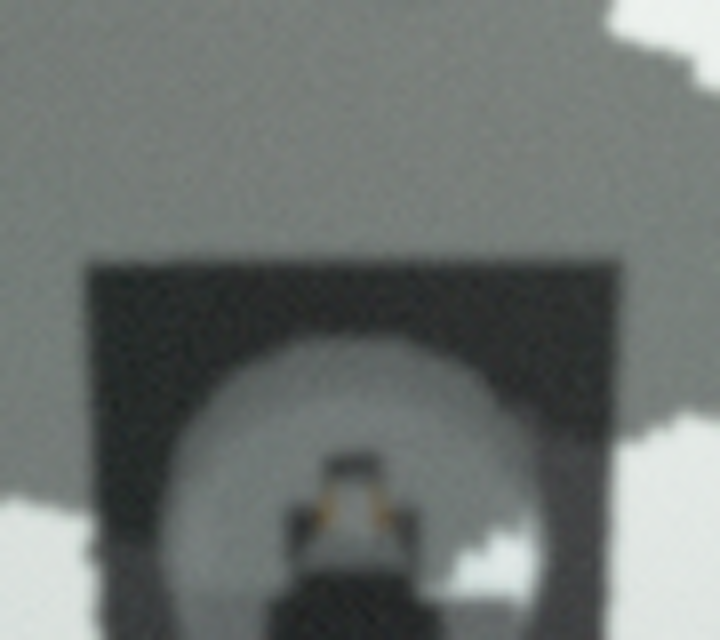

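Lug and notch line up at crop column 355, and along the row they agree within about 0.4 mm, so I'll feel down gently.

step_arm:
  series:
    - {"gripper": 0.0, "tx": -0.0004, "ty": 0, "tz": 0.001, "roll": 0}
    - {"gripper": 0.0, "tx": 0, "ty": 0, "tz": 0.001, "roll": 0}
    - {"gripper": 0.0, "tx": 0, "ty": 0, "tz": 0.001, "roll": 0}
    - {"gripper": 0.0, "tx": 0, "ty": 0, "tz": 0.0005, "roll": 0}
    - {"gripper": 0.0, "tx": 0, "ty": 0, "tz": 0.0005, "roll": 0}
    - {"gripper": 0.0, "tx": 0, "ty": 0, "tz": 0.0005, "roll": 0}
    - {"gripper": 0.0, "tx": 0, "ty": 0, "tz": 0.0005, "roll": 0}
    - {"gripper": 0.0, "tx": 0, "ty": 0, "tz": 0, "roll": 0}

```text
time: 11.35
eef_pos: [0.5636, 0.1604, 0.1186]
tcp_rot: [-1.876, -2.52, 0.0]
ft_force: [-0.6, -0.2, -0.4]
finger_gap: 0.095
```

step_arm:
  series:
    - {"gripper": 0.0, "tx": 0, "ty": 0, "tz": 0.0005, "roll": 0}
    - {"gripper": 0.0, "tx": 0, "ty": 0, "tz": 0.0005, "roll": 0}
    - {"gripper": 0.0, "tx": 0, "ty": 0, "tz": 0.0005, "roll": 0}
    - {"gripper": 0.0, "tx": 0, "ty": 0, "tz": 0.0005, "roll": 0}
    - {"gripper": 0.0, "tx": 0, "ty": 0, "tz": 0.0005, "roll": 0}
    - {"gripper": 0.0, "tx": 0, "ty": 0, "tz": 0.0005, "roll": 0}
    - {"gripper": 0.0, "tx": 0, "ty": 0, "tz": 0, "roll": 0}
    - {"gripper": 0.0, "tx": 0, "ty": 0, "tz": 0, "roll": 0}

```text
time: 12.15
eef_pos: [0.5636, 0.1604, 0.1158]
tcp_rot: [-1.876, -2.52, -0.0]
ft_force: [-0.4, -0.3, 0.0]
finger_gap: 0.1
```

```bash
python3 -c "
from h import *
for i in range(3): camera('wrist');st()"
```

```text
{'time': 12.2, 'eef_pos': [0.5636, 0.1604, 0.1158], 'tcp_rot': [1.8759, 2.52, 0.0], 'ft_force': [0.8381, 0.7553, -0.261], 'ft_torque': [-0.0768, -0.0336, 0.0379], 'finger_gap': 0.0937, 'joint_positions': [0.2192, 0.0687, 1.4923, -0.0, 1.5806, -0.0718]}
{'time': 12.25, 'eef_pos': [0.5636, 0.1604, 0.1158], 'tcp_rot': [1.8759, 2.52, 0.0001], 'ft_force': [0.3997, 0.1422, -0.3758], 'ft_torque': [0.0213, 0.0225, 0.0183], 'finger_gap': 0.096, 'joint_positions': [0.2192, 0.0687, 1.4923, 0.0, 1.5806, -0.0718]}
{'time': 12.3, 'eef_pos': [0.5636, 0.1604, 0.1158], 'tcp_rot': [1.8759, 2.52, 0.0001], 'ft_force': [0.4662, -0.1749, -0.6568], 'ft_torque': [0.0144, -0.0383, -0.0016], 'finger_gap': 0.0934, 'joint_positions': [0.2191, 0.0687, 1.4923, 0.0, 1.5806, -0.0718]}
```

step_arm:
  series:
    - {"gripper": 0.0, "tx": 0, "ty": 0, "tz": 0.001, "roll": 0}
    - {"gripper": 0.0, "tx": 0, "ty": 0, "tz": 0.001, "roll": 0}
    - {"gripper": 0.0, "tx": 0, "ty": 0, "tz": 0.001, "roll": 0}
    - {"gripper": 0.0, "tx": 0, "ty": 0, "tz": 0.001, "roll": 0}
    - {"gripper": 0.0, "tx": 0, "ty": 0, "tz": 0.001, "roll": 0}
    - {"gripper": 0.0, "tx": 0, "ty": 0, "tz": 0.001, "roll": 0}
    - {"gripper": 0.0, "tx": 0, "ty": 0, "tz": 0, "roll": 0}
    - {"gripper": 0.0, "tx": 0, "ty": 0, "tz": 0, "roll": 0}

```text
time: 13.1
eef_pos: [0.5636, 0.1604, 0.1097]
tcp_rot: [-1.876, -2.52, 0.0]
ft_force: [0.5, 0.2, -0.7]
finger_gap: 0.095
```

step_arm:
  series:
    - {"gripper": 0.0, "tx": 0, "ty": 0, "tz": 0.0005, "roll": 0}
    - {"gripper": 0.0, "tx": 0, "ty": 0, "tz": 0.0005, "roll": 0}
    - {"gripper": 0.0, "tx": 0, "ty": 0, "tz": 0.0005, "roll": 0}
    - {"gripper": 0.0, "tx": 0, "ty": 0, "tz": 0.0005, "roll": 0}
    - {"gripper": 0.0, "tx": 0, "ty": 0, "tz": 0.0005, "roll": 0}
    - {"gripper": 0.0, "tx": 0, "ty": 0, "tz": 0.0005, "roll": 0}
    - {"gripper": 0.0, "tx": 0, "ty": 0, "tz": 0, "roll": 0}
    - {"gripper": 0.0, "tx": 0, "ty": 0, "tz": 0, "roll": 0}

```text
time: 13.9
eef_pos: [0.5636, 0.1604, 0.1067]
tcp_rot: [-1.876, -2.52, 0.0]
ft_force: [-0.8, -0.4, -0.7]
finger_gap: 0.096
```

step_arm:
  series:
    - {"gripper": 0.0, "tx": 0, "ty": 0, "tz": 0.0003, "roll": 0}
    - {"gripper": 0.0, "tx": 0, "ty": 0, "tz": 0.0003, "roll": 0}
    - {"gripper": 0.0, "tx": 0, "ty": 0, "tz": 0.0003, "roll": 0}
    - {"gripper": 0.0, "tx": 0, "ty": 0, "tz": 0.0002, "roll": 0}
    - {"gripper": 0.0, "tx": 0, "ty": 0, "tz": 0.0002, "roll": 0}
    - {"gripper": 0.0, "tx": 0, "ty": 0, "tz": 0.0, "roll": 0}
    - {"gripper": 0.0, "tx": 0, "ty": 0, "tz": 0, "roll": 0}
    - {"gripper": 0.0, "tx": 0, "ty": 0, "tz": 0, "roll": 0}

```text
time: 14.7
eef_pos: [0.5636, 0.1604, 0.1055]
tcp_rot: [-1.876, -2.52, -0.0]
ft_force: [-0.6, -0.6, 0.1]
finger_gap: 0.096
```

step_arm:
  series:
    - {"gripper": 0.0, "tx": 0, "ty": 0, "tz": 0.0002, "roll": 0}
    - {"gripper": 0.0, "tx": 0, "ty": 0, "tz": 0.0002, "roll": 0}
    - {"gripper": 0.0, "tx": 0, "ty": 0, "tz": 0.0002, "roll": 0}
    - {"gripper": 0.0, "tx": 0, "ty": 0, "tz": 0.0002, "roll": 0}
    - {"gripper": 0.0, "tx": 0, "ty": 0, "tz": 0.0, "roll": 0}
    - {"gripper": 0.0, "tx": 0, "ty": 0, "tz": 0.0, "roll": 0}
    - {"gripper": 0.0, "tx": 0, "ty": 0, "tz": 0, "roll": 0}
    - {"gripper": 0.0, "tx": 0, "ty": 0, "tz": 0, "roll": 0}

```text
time: 15.5
eef_pos: [0.5637, 0.1604, 0.1051]
tcp_rot: [1.876, 2.52, 0.0]
ft_force: [-2.3, -0.4, 4.9]
finger_gap: 0.095
```

step_arm:
  series:
    - {"gripper": 0.0, "tx": 0, "ty": 5e-05, "tz": 0, "roll": 0.05}
    - {"gripper": 0.0, "tx": 0, "ty": 5e-05, "tz": 0, "roll": 0.05}
    - {"gripper": 0.0, "tx": 0, "ty": 5e-05, "tz": 0, "roll": 0.05}
    - {"gripper": 0.0, "tx": 0, "ty": 5e-05, "tz": 0, "roll": 0.05}
    - {"gripper": 0.0, "tx": 0, "ty": 5e-05, "tz": 0, "roll": 0.05}
    - {"gripper": 0.0, "tx": 0, "ty": 5e-05, "tz": 0, "roll": 0.05}
    - {"gripper": 0.0, "tx": 0, "ty": 5e-05, "tz": 0, "roll": 0.05}
    - {"gripper": 0.0, "tx": 0, "ty": 0, "tz": 0, "roll": 0}

```text
time: 16.3
eef_pos: [0.5645, 0.1605, 0.1051]
tcp_rot: [2.286, 2.154, 0.002]
ft_force: [0.5, 0.3, 4.1]
finger_gap: 0.093
```

```bash
cat >> h.py <<'E'
def avg(n=4):
    A=[]
    for i in range(n):
        camera("wrist");s=get_state();A.append(np.r_[s["ft_force"],s["ft_torque"]*1] if not isinstance(s["ft_torque"],list) else np.r_[s["ft_force"],s["ft_torque"]])
    M=R.from_rotvec(s["tcp_rot"]).as_matrix();A=np.mean(A,0)
    print("t",s["time"],"z",s["eef_pos"],"F",A[:3].round(2),"T",A[3:].round(3),"Ftool",(M.T@A[:3]).round(2),"yaw",round(np.arctan2(M[1,1],M[0,1]),3))
E
python3 -c "
from h import *
avg()"
```

```text
t 16.5 z [0.56447859 0.16050874 0.10510744] F [1.63 0.37 4.54] T [ 0.024 -0.262  0.007] Ftool [ 0.47  1.61 -4.53] yaw -0.058
```

step_arm:
  series:
    - {"gripper": 0.0, "tx": 0, "ty": 5e-05, "tz": 0, "roll": 0.05}
    - {"gripper": 0.0, "tx": 0, "ty": 5e-05, "tz": 0, "roll": 0.05}
    - {"gripper": 0.0, "tx": 0, "ty": 5e-05, "tz": 0, "roll": 0.05}
    - {"gripper": 0.0, "tx": 0, "ty": 5e-05, "tz": 0, "roll": 0.05}
    - {"gripper": 0.0, "tx": 0, "ty": 5e-05, "tz": 0, "roll": 0.05}
    - {"gripper": 0.0, "tx": 0, "ty": 5e-05, "tz": 0, "roll": 0.05}
    - {"gripper": 0.0, "tx": 0, "ty": 5e-05, "tz": 0, "roll": 0.05}
    - {"gripper": 0.0, "tx": 0, "ty": 5e-05, "tz": 0, "roll": 0.05}

```text
time: 17.3
eef_pos: [0.5652, 0.1603, 0.1051]
tcp_rot: [2.669, 1.655, 0.003]
ft_force: [2.7, 0.6, 4.1]
finger_gap: 0.094
```

```bash
python3 -c "
from h import *
avg()"
```

```text
t 17.5 z [0.5651134  0.16030458 0.10513714] F [ 4.2  -0.44  4.18] T [-0.033 -0.791  0.031] Ftool [ 1.46  3.97 -4.17] yaw -0.457
```

step_arm:
  series:
    - {"gripper": 0.0, "tx": 0.0002, "ty": 0.0005, "tz": 0, "roll": 0}
    - {"gripper": 0.0, "tx": 0.0001, "ty": 0.0004, "tz": 0, "roll": 0}
    - {"gripper": 0.0, "tx": 0, "ty": 0.0001, "tz": 0, "roll": 0.04}
    - {"gripper": 0.0, "tx": 0, "ty": 0.0001, "tz": 0, "roll": 0.04}
    - {"gripper": 0.0, "tx": 0, "ty": 0, "tz": 0, "roll": 0}
    - {"gripper": 0.0, "tx": 0, "ty": 0, "tz": 0, "roll": 0}
    - {"gripper": 0.0, "tx": 0, "ty": 0, "tz": 0, "roll": 0}
    - {"gripper": 0.0, "tx": 0, "ty": 0, "tz": 0, "roll": 0}

```text
time: 18.3
eef_pos: [0.5655, 0.1602, 0.1051]
tcp_rot: [-2.732, -1.551, -0.0]
ft_force: [2.5, -0.3, 5.2]
finger_gap: 0.094
```

```bash
python3 -c "
from h import *
avg()"
```

```text
t 18.5 z [0.56547322 0.16023015 0.10506236] F [ 2.78 -0.01  5.3 ] T [ 0.023 -0.474  0.026] Ftool [ 1.42  2.39 -5.3 ] yaw -0.538
```

step_arm:
  series:
    - {"gripper": 0.0, "tx": 0.0001, "ty": 0.0002, "tz": 0, "roll": 0.04}
    - {"gripper": 0.0, "tx": 0.0001, "ty": 0.0002, "tz": 0, "roll": 0.04}
    - {"gripper": 0.0, "tx": 0.0001, "ty": 0.0001, "tz": 0, "roll": 0.04}
    - {"gripper": 0.0, "tx": 0, "ty": 0.0001, "tz": 0, "roll": 0.04}
    - {"gripper": 0.0, "tx": 0, "ty": 0.0001, "tz": 0, "roll": 0.04}
    - {"gripper": 0.0, "tx": 0, "ty": 0, "tz": 0, "roll": 0}
    - {"gripper": 0.0, "tx": 0, "ty": 0, "tz": 0, "roll": 0}
    - {"gripper": 0.0, "tx": 0, "ty": 0, "tz": 0, "roll": 0}

```text
time: 19.3
eef_pos: [0.566, 0.16, 0.1051]
tcp_rot: [-2.873, -1.27, 0.001]
ft_force: [1.3, -0.7, 5.0]
finger_gap: 0.097
```

```bash
python3 -c "
from h import *
avg()"
```

```text
t 19.5 z [0.56596604 0.15998769 0.10504347] F [1.37 0.06 6.3 ] T [-0.078 -0.276  0.022] Ftool [ 0.96  0.97 -6.3 ] yaw -0.738
```

step_arm:
  series:
    - {"gripper": 0.0, "tx": 0, "ty": 0.0001, "tz": 0, "roll": 0.04}
    - {"gripper": 0.0, "tx": 0, "ty": 0.0001, "tz": 0, "roll": 0.04}
    - {"gripper": 0.0, "tx": 0, "ty": 0.0001, "tz": 0, "roll": 0.04}
    - {"gripper": 0.0, "tx": 0, "ty": 0.0001, "tz": 0, "roll": 0.03}
    - {"gripper": 0.0, "tx": 0, "ty": 0, "tz": 0, "roll": 0}
    - {"gripper": 0.0, "tx": 0, "ty": 0, "tz": 0, "roll": 0}
    - {"gripper": 0.0, "tx": 0, "ty": 0, "tz": 0, "roll": 0}
    - {"gripper": 0.0, "tx": 0, "ty": 0, "tz": 0, "roll": 0}

```text
time: 20.3
eef_pos: [0.5662, 0.1598, 0.105]
tcp_rot: [-2.96, -1.052, 0.001]
ft_force: [2.1, 0.5, 5.9]
finger_gap: 0.095
```

```bash
python3 -c "
from h import *
avg()"
```

```text
t 20.5 z [0.56621301 0.15976692 0.10502722] F [ 1.56 -1.01  6.33] T [-0.017 -0.242  0.146] Ftool [ 0.57  1.77 -6.33] yaw -0.888
```

step_arm:
  series:
    - {"gripper": 0.0, "tx": 0, "ty": 0.0, "tz": 0, "roll": 0.02}
    - {"gripper": 0.0, "tx": 0, "ty": 0.0, "tz": 0, "roll": 0.02}
    - {"gripper": 0.0, "tx": 0, "ty": 0, "tz": 0, "roll": 0}
    - {"gripper": 0.0, "tx": 0, "ty": 0, "tz": 0, "roll": 0}
    - {"gripper": 0.0, "tx": 0, "ty": 0, "tz": 0, "roll": 0}
    - {"gripper": 0.0, "tx": 0, "ty": 0, "tz": 0, "roll": 0}
    - {"gripper": 0.0, "tx": 0, "ty": 0, "tz": 0, "roll": 0}
    - {"gripper": 0.0, "tx": 0, "ty": 0, "tz": 0, "roll": 0}

```text
time: 21.3
eef_pos: [0.5662, 0.1598, 0.1051]
tcp_rot: [-2.98, -0.993, 0.001]
ft_force: [1.2, -0.5, 5.6]
finger_gap: 0.1
```

```bash
python3 -c "
from h import *
avg()"
```

```text
t 21.5 z [0.5662458  0.1597813  0.10506602] F [ 1.43 -0.09  5.88] T [-0.021 -0.247  0.178] Ftool [ 1.09  0.93 -5.88] yaw -0.928
```

step_arm:
  series:
    - {"gripper": 0.0, "tx": 0, "ty": -0.00022, "tz": -0.0002, "roll": -0.1}
    - {"gripper": 0.0, "tx": 0, "ty": -0.00022, "tz": 0, "roll": -0.1}
    - {"gripper": 0.0, "tx": 0, "ty": -0.00022, "tz": 0, "roll": -0.1}
    - {"gripper": 0.0, "tx": 0, "ty": -0.00022, "tz": 0, "roll": -0.1}
    - {"gripper": 0.0, "tx": 0, "ty": -0.00022, "tz": 0, "roll": -0.1}
    - {"gripper": 0.0, "tx": 0, "ty": -0.00022, "tz": 0, "roll": -0.1}
    - {"gripper": 0.0, "tx": 0, "ty": -0.00022, "tz": 0, "roll": -0.1}
    - {"gripper": 0.0, "tx": 0, "ty": -0.00022, "tz": 0, "roll": -0.1}

```text
time: 22.3
eef_pos: [0.5647, 0.1605, 0.1051]
tcp_rot: [-2.355, -2.079, 0.001]
ft_force: [1.1, -0.3, 5.6]
finger_gap: 0.098
```

```bash
python3 -c "
from h import *
avg();to([.5636,.1604,.105],.291)"
```

```text
t 22.5 z [0.56472152 0.1605488  0.10505554] F [ 1.56 -0.65  5.71] T [-0.128 -0.281  0.057] Ftool [-0.44  1.62 -5.71] yaw -0.128
tool shift [-0.0003 -0.0011  0.0001] tool y [ 0.992 -0.128 -0.001]
roll -0.4189 (down-pointing: +roll is -world yaw)
```

step_arm:
  series:
    - {"gripper": 0.0, "tx": 0, "ty": -0.00022, "tz": 0, "roll": -0.1}
    - {"gripper": 0.0, "tx": 0, "ty": -0.00022, "tz": 0, "roll": -0.1}
    - {"gripper": 0.0, "tx": 0, "ty": -0.00022, "tz": 0, "roll": -0.1}
    - {"gripper": 0.0, "tx": 0, "ty": -0.00022, "tz": 0, "roll": -0.1}
    - {"gripper": 0.0, "tx": 0, "ty": 0, "tz": 0, "roll": -0.019}
    - {"gripper": 0.0, "tx": 0, "ty": 0, "tz": 0, "roll": 0}
    - {"gripper": 0.0, "tx": 0, "ty": 0, "tz": 0, "roll": 0}
    - {"gripper": 0.0, "tx": 0, "ty": 0, "tz": 0, "roll": 0}

```text
time: 23.3
eef_pos: [0.5637, 0.1606, 0.1051]
tcp_rot: [-1.876, -2.519, 0.001]
ft_force: [0.4, -0.8, 6.7]
finger_gap: 0.097
```

```bash
python3 -c "
from h import *
avg();to([.5636,.1604,.105],.291)"
```

```text
t 23.5 z [0.56368897 0.16061839 0.10507103] F [ 0.73 -0.61  5.87] T [-0.071 -0.111 -0.024] Ftool [-0.79  0.52 -5.87] yaw 0.291
tool shift [-0.0002 -0.0001  0.0001] tool y [ 0.958  0.287 -0.001]
roll -0.0002 (down-pointing: +roll is -world yaw)
```

step_arm:
  series:
    - {"gripper": 0.0, "tx": 0, "ty": 0, "tz": -0.0008, "roll": 0}
    - {"gripper": 0.0, "tx": 0, "ty": 0, "tz": -0.0008, "roll": 0}
    - {"gripper": 0.0, "tx": 0, "ty": 0, "tz": -0.0008, "roll": 0}
    - {"gripper": 0.0, "tx": 0, "ty": 0, "tz": -0.0008, "roll": 0}
    - {"gripper": 0.0, "tx": 0, "ty": 0, "tz": -0.001, "roll": 0}
    - {"gripper": 0.0, "tx": 0, "ty": 0, "tz": -0.001, "roll": 0}
    - {"gripper": 0.0, "tx": 0, "ty": 0, "tz": -0.001, "roll": 0}
    - {"gripper": 0.0, "tx": 0, "ty": 0, "tz": 0, "roll": 0}

```text
time: 24.3
eef_pos: [0.5642, 0.1607, 0.1114]
tcp_rot: [1.877, 2.519, 0.0]
ft_force: [-0.3, 0.4, -0.4]
finger_gap: 0.098
```

```bash
python3 -c "
from h import *
avg()"
```

```text
t 24.5 z [0.56413916 0.16064824 0.11106248] F [-0.22 -0.11 -0.31] T [ 0.016  0.007 -0.016] Ftool [-0.04 -0.25  0.31] yaw 0.29
```

step_arm:
  series:
    - {"gripper": 0.0, "tx": 0, "ty": 0, "tz": -0.003, "roll": 0}
    - {"gripper": 0.0, "tx": 0, "ty": 0, "tz": -0.003, "roll": 0}
    - {"gripper": 0.0, "tx": 0, "ty": 0, "tz": -0.004, "roll": 0}
    - {"gripper": 0.0, "tx": 0, "ty": 0, "tz": -0.01, "roll": 0}
    - {"gripper": 0.0, "tx": 0, "ty": 0, "tz": -0.02, "roll": 0}
    - {"gripper": 0.0, "tx": 0, "ty": 0, "tz": -0.02, "roll": 0}
    - {"gripper": 0.0, "tx": 0, "ty": 0, "tz": -0.02, "roll": 0}
    - {"gripper": 0.0, "tx": 0, "ty": 0, "tz": 0, "roll": 0}

```text
time: 25.3
eef_pos: [0.5655, 0.1609, 0.1958]
tcp_rot: [1.874, 2.515, 0.009]
ft_force: [0.1, -0.2, 0.6]
finger_gap: 0.094
```

Run:
```python
from h import *
st();to([.5435,-.2233,.16],.224)
```

```text
{'time': 25.3, 'eef_pos': [0.5655, 0.1609, 0.1958], 'tcp_rot': [1.8743, 2.5154, 0.0085], 'ft_force': [0.1392, -0.212, 0.6114], 'ft_torque': [-0.0219, -0.0566, -0.0202], 'finger_gap': 0.0937, 'joint_positions': [0.2194, 0.0483, 1.3716, 0.0, 1.7145, -0.0707]}
tool shift [-0.3619 -0.1313  0.035 ] tool y [0.958 0.286 0.007]
roll 0.066 (down-pointing: +roll is -world yaw)
```

step_arm:
  series:
    - {"gripper": 0.0, "tx": -0.045, "ty": -0.016, "tz": 0, "roll": 0}
    - {"gripper": 0.0, "tx": -0.045, "ty": -0.016, "tz": 0, "roll": 0}
    - {"gripper": 0.0, "tx": -0.045, "ty": -0.016, "tz": 0, "roll": 0}
    - {"gripper": 0.0, "tx": -0.045, "ty": -0.016, "tz": 0, "roll": 0}
    - {"gripper": 0.0, "tx": -0.045, "ty": -0.016, "tz": 0, "roll": 0}
    - {"gripper": 0.0, "tx": -0.045, "ty": -0.016, "tz": 0, "roll": 0}
    - {"gripper": 0.0, "tx": -0.045, "ty": -0.016, "tz": 0, "roll": 0}
    - {"gripper": 0.0, "tx": -0.045, "ty": -0.016, "tz": 0, "roll": 0}

```text
time: 26.1
eef_pos: [0.5438, -0.2228, 0.1903]
tcp_rot: [-1.877, -2.519, -0.0]
ft_force: [1.0, 0.7, -0.2]
finger_gap: 0.1
```

step_arm:
  series:
    - {"gripper": 0.0, "tx": 0, "ty": 0, "tz": 0.015, "roll": 0.066}
    - {"gripper": 0.0, "tx": 0, "ty": 0, "tz": 0.015, "roll": 0}
    - {"gripper": 0.0, "tx": 0, "ty": 0, "tz": 0.015, "roll": 0}
    - {"gripper": 0.0, "tx": 0, "ty": 0, "tz": 0.015, "roll": 0}
    - {"gripper": 0.0, "tx": 0, "ty": 0, "tz": 0, "roll": 0}
    - {"gripper": 0.0, "tx": 0, "ty": 0, "tz": 0, "roll": 0}
    - {"gripper": 0.0, "tx": 0, "ty": 0, "tz": 0, "roll": 0}
    - {"gripper": 0.0, "tx": 0, "ty": 0, "tz": 0, "roll": 0}

```text
time: 26.9
eef_pos: [0.545, -0.2209, 0.1323]
tcp_rot: [1.957, 2.455, 0.001]
ft_force: [1.1, -0.4, 0.1]
finger_gap: 0.095
```

Run:
```python
from h import *
avg(2);to([.5434,-.2233,.083],.222)
```

```text
t 27.0 z [ 0.54485344 -0.22102655  0.13204801] F [ 0.74 -0.02 -0.4 ] T [-0.008  0.009  0.05 ] Ftool [-0.19  0.72  0.4 ] yaw 0.224
tool shift [-0.0018 -0.002   0.049 ] tool y [0.975 0.222 0.001]
roll 0.0022 (down-pointing: +roll is -world yaw)
```

step_arm:
  series:
    - {"gripper": 0.0, "tx": -0.0018, "ty": -0.0018, "tz": 0.015, "roll": 0.002}
    - {"gripper": 0.0, "tx": 0, "ty": 0, "tz": 0.015, "roll": 0}
    - {"gripper": 0.0, "tx": 0, "ty": 0, "tz": 0.015, "roll": 0}
    - {"gripper": 0.0, "tx": 0, "ty": 0, "tz": 0.007, "roll": 0}
    - {"gripper": 0.0, "tx": 0, "ty": 0, "tz": 0, "roll": 0}
    - {"gripper": 0.0, "tx": 0, "ty": 0, "tz": 0, "roll": 0}
    - {"gripper": 0.0, "tx": 0, "ty": 0, "tz": 0, "roll": 0}
    - {"gripper": 0.0, "tx": 0, "ty": 0, "tz": 0, "roll": 0}

```text
time: 27.8
eef_pos: [0.5436, -0.2233, 0.0801]
tcp_rot: [1.961, 2.453, 0.001]
ft_force: [0.2, 0.7, -0.2]
finger_gap: 0.096
```

Run:
```python
from h import *
avg(2);to([.5434,-.2233,.0635],.222)
c=camera("wrist");save(c,"w8.png",(230,170,320,260),6.6)
```

```text
t 27.9 z [ 0.54341604 -0.22324244  0.07979085] F [-0.07  0.05 -0.37] T [0.01  0.03  0.005] Ftool [ 0.07 -0.06  0.37] yaw 0.222
tool shift [-0.     -0.      0.0163] tool y [0.975 0.22  0.001]
roll 0.0 (down-pointing: +roll is -world yaw)
```

View pics/w8.png

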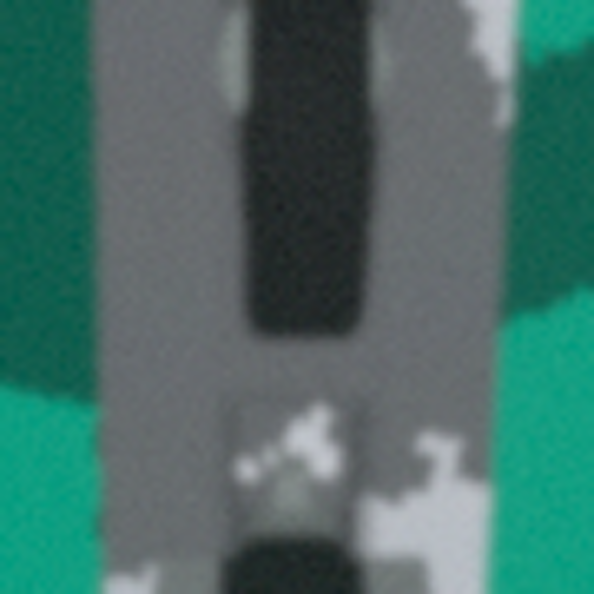

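The held key (column 293) sits centred over the empty end slot (columns 232–360), so I can lower it.

step_arm:
  series:
    - {"gripper": 0.0, "tx": 0, "ty": 0, "tz": 0.002, "roll": 0}
    - {"gripper": 0.0, "tx": 0, "ty": 0, "tz": 0.002, "roll": 0}
    - {"gripper": 0.0, "tx": 0, "ty": 0, "tz": 0.001, "roll": 0}
    - {"gripper": 0.0, "tx": 0, "ty": 0, "tz": 0.001, "roll": 0}
    - {"gripper": 0.0, "tx": 0, "ty": 0, "tz": 0.001, "roll": 0}
    - {"gripper": 0.0, "tx": 0, "ty": 0, "tz": 0.001, "roll": 0}
    - {"gripper": 0.0, "tx": 0, "ty": 0, "tz": 0, "roll": 0}
    - {"gripper": 0.0, "tx": 0, "ty": 0, "tz": 0, "roll": 0}

```text
time: 28.75
eef_pos: [0.5431, -0.2231, 0.0711]
tcp_rot: [1.962, 2.454, -0.0]
ft_force: [-0.2, -0.6, -0.2]
finger_gap: 0.096
```

step_arm:
  series:
    - {"gripper": 0.0, "tx": 0, "ty": 0, "tz": 0.002, "roll": 0}
    - {"gripper": 0.0, "tx": 0, "ty": 0, "tz": 0.002, "roll": 0}
    - {"gripper": 0.0, "tx": 0, "ty": 0, "tz": 0.002, "roll": 0}
    - {"gripper": 0.0, "tx": 0, "ty": 0, "tz": 0.002, "roll": 0}
    - {"gripper": 0.0, "tx": 0, "ty": 0, "tz": 0.002, "roll": 0}
    - {"gripper": 0.0, "tx": 0, "ty": 0, "tz": 0.001, "roll": 0}
    - {"gripper": 0.0, "tx": 0, "ty": 0, "tz": 0, "roll": 0}
    - {"gripper": 0.0, "tx": 0, "ty": 0, "tz": 0, "roll": 0}

```text
time: 29.55
eef_pos: [0.5431, -0.2231, 0.0601]
tcp_rot: [1.962, 2.454, -0.0]
ft_force: [0.1, -0.6, 0.1]
finger_gap: 0.093
```

step_arm:
  series:
    - {"gripper": 0.0, "tx": 0, "ty": 0, "tz": 0.0006, "roll": 0}
    - {"gripper": 0.0, "tx": 0, "ty": 0, "tz": 0.0006, "roll": 0}
    - {"gripper": 0.0, "tx": 0, "ty": 0, "tz": 0.0003, "roll": 0}
    - {"gripper": 0.0, "tx": 0, "ty": 0, "tz": 0.0003, "roll": 0}
    - {"gripper": 0.0, "tx": 0, "ty": 0, "tz": 0.0002, "roll": 0}
    - {"gripper": 0.0, "tx": 0, "ty": 0, "tz": 0.0002, "roll": 0}
    - {"gripper": 0.0, "tx": 0, "ty": 0, "tz": 0, "roll": 0}
    - {"gripper": 0.0, "tx": 0, "ty": 0, "tz": 0, "roll": 0}

```text
time: 30.35
eef_pos: [0.5431, -0.2231, 0.0582]
tcp_rot: [1.962, 2.454, 0.0]
ft_force: [-0.9, 0.2, 2.7]
finger_gap: 0.102
```

step_arm:
  series:
    - {"gripper": 0.012, "tx": 0, "ty": 0, "tz": 0, "roll": 0}
    - {"gripper": 0.015, "tx": 0, "ty": 0, "tz": 0, "roll": 0}
    - {"gripper": 0.025, "tx": 0, "ty": 0, "tz": 0, "roll": 0}
    - {"gripper": 0.04, "tx": 0, "ty": 0, "tz": 0, "roll": 0}
    - {"gripper": 0.045, "tx": 0, "ty": 0, "tz": 0, "roll": 0}
    - {"gripper": 0.045, "tx": 0, "ty": 0, "tz": 0, "roll": 0}
    - {"gripper": 0.045, "tx": 0, "ty": 0, "tz": 0, "roll": 0}
    - {"gripper": 0.045, "tx": 0, "ty": 0, "tz": 0, "roll": 0}

```text
time: 31.15
eef_pos: [0.5431, -0.2231, 0.0579]
tcp_rot: [1.962, 2.454, 0.0]
ft_force: [-0.3, -0.0, -0.4]
finger_gap: 0.524
```

step_arm:
  series:
    - {"gripper": 0.045, "tx": 0, "ty": 0, "tz": -0.005, "roll": 0}
    - {"gripper": 0.045, "tx": 0, "ty": 0, "tz": -0.01, "roll": 0}
    - {"gripper": 0.045, "tx": 0, "ty": 0, "tz": -0.02, "roll": 0}
    - {"gripper": 0.045, "tx": 0, "ty": 0, "tz": -0.02, "roll": 0}
    - {"gripper": 0.045, "tx": 0, "ty": 0, "tz": -0.03, "roll": 0}
    - {"gripper": 0.045, "tx": 0, "ty": 0, "tz": -0.03, "roll": 0}
    - {"gripper": 0.045, "tx": 0, "ty": 0, "tz": -0.02, "roll": 0}
    - {"gripper": 0.045, "tx": 0, "ty": 0, "tz": 0, "roll": 0}

```text
time: 31.95
eef_pos: [0.5445, -0.2238, 0.1984]
tcp_rot: [1.957, 2.447, 0.003]
ft_force: [-0.0, -0.2, 0.4]
finger_gap: 0.529
```

Run:
```python
from h import *
avg(2);c=camera("wrist");s=camera("scene")
for k in("key_grip","key_seat"):
    print(k,[(np.round(d["uv"]).tolist(),round(d["conf"],2)) for d in place_of("scene",k)[:3]])
a=cv2.resize(c["image"][130:290,220:320],(375,600));b=cv2.resize(s["image"][150:230,205:261],(420,600),interpolation=cv2.INTER_CUBIC)
cv2.imwrite("pics/end.png",np.hstack([a,b])[:,:,::-1])
```

```text
t 32.05 z [ 0.54328189 -0.22317444  0.1934156 ] F [ 0.25  0.31 -0.82] T [-0.007 -0.026  0.057] Ftool [0.24 0.31 0.82] yaw 0.222
key_grip [([231.0, 163.0], 0.68), ([236.0, 178.0], 0.65)]
key_seat [([237.0, 184.0], 0.6), ([230.0, 176.0], 0.45)]
```

Run:
```python
from h import *
c=camera("scene");o=cv2.imread("pics/scene0.png")[:,:,::-1].astype(float);n=c["image"].astype(float)
g=lambda im:cv2.GaussianBlur(im.mean(2),(0,0),.8)
for y,lab in((160,""),):
    A=g(o)[164:200:3,224:252:3];B=g(n)[164:200:3,224:252:3]
    print(A.round().astype(int));print(B.round().astype(int))
print("station diff",np.abs(g(o)-g(n))[228:290,280:380].max().round(1))
```

```text
[[118  96  89  98 119 120 120 119 119 120]
 [117  86  66  87 118 119 119 119 119 119]
 [119  88  65  81 110 118 119 119 119 119]
 [118 109  80  53  63  84 113 120 119 119]
 [119 116  89  52  42  50 108 117 113 117]
 [119 116  92  59  44  49 104  83  63  88]
 [120 127 148 130  75  54 104  59  41  52]
 [126 159 181 177 153 119 151 104  42  43]
 [120 123 145 167 173 155 145 158 100 105]
 [119 116 115 124 144 167 179 179 165 140]
 [119 117 116 115 116 120 137 163 173 164]
 [119 119 119 117 115 115 115 119 137 161]]
[[118  97  89 100 119 120 120 121 120 120]
 [118  87  66  89 121 120 121 120 120 121]
 [120  89  65  81 110 119 121 121 120 120]
 [119 110  83  53  62  81 111 120 120 120]
 [120 117  91  53  43  47 103 118 113 118]
 [121 117  93  61  44  46 101  83  58  85]
 [121 128 150 139  79  54 100  59  40  46]
 [128 160 183 178 160 122 148  95  40  43]
 [121 126 147 169 175 159 134 102  81  79]
 [120 116 116 124 145 144 112 109 128 121]
 [120 117 118 116 117 116 106 111 135 145]
 [120 120 120 118 116 115 108 110 134 162]]
station diff 2.8
```

The key looks the same as it did at the start: same place, same height, with only the arm's shadow differing. The station is unchanged too, so I'm handing in.

```bash
python3 -c "
from bench import *
print(close_job())"
```

```text
the job is handed in; nothing more can be done
None
```

I carried out the whole sequence and handed the job in at about 32 s of the 72 s allowed; handing in gives no verdict. The key switch was turned, and the square-head key is back in the slot it came from, the -y end of the grey block.

- **Insertion:** the key went in with no sideways jam until its flange met the bezel, at about 5 N with the tool at z = 0.105 m. The hole was about 3.5 mm off its nominal position, which I saw in the wrist camera and confirmed by feel.
- **Turn:** I turned it clockwise about 1.2 rad, until the torque rose from about 0.03 to 0.18 N m at the stop. I held it there for just over a second, then turned it back home. Sideways force peaked at about 4 N; I eased it by shifting the tool, because the grip was about 2 mm off the key's axis.
- **Return:** the key drew straight out with no resistance. It was lowered until the flange met the block, at z = 0.0582 m against 0.0581 m when it was first gripped.
- **Last checks:** the wrist force is near zero with the gripper open and clear. In the scene camera the key and station match the first picture, apart from the arm's shadow.
- **Not checked:** I could not view a final enlarged picture because the picture limit was reached, so I compared pixel values instead. I had no direct reading of the switch angle or the stop button, so those rest on the forces felt and the unchanged picture.

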